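# Clamp the ring pot and snap its lid home

### The arm

A 6-joint arm with a two-finger parallel gripper is mounted at the origin on the work surface. World frame = base frame: x ahead of the robot, y to its left, z up, the work surface at z = 0. Lengths are in m, angles in degrees, forces in N, time in s.
With the tool pointing down it reaches from about 0.3 to 0.75 m from the base axis. Payload 8.5 kg.
Tool frame: the origin (TCP) lies on the centre line of the jaws, within the pads' length; the fingertips stand 25 mm ahead of it and the grasp point (between the pads) lies 6 mm ahead of it; z points along the fingers, y is the line along which they close (so a half turn about z gives the same grasp; the last joint's range is limited). The gripper opens to 85 mm and grips with 20 to 120 N. Pads are 22 mm wide; open, the fingers measure 114 mm over their backs; the gripper's body (76 mm by 85 mm) begins 54 mm behind the grasp point. The pads swing forward as they close: fully open they stand 13 mm farther back than shut.
Start: joints at [-87.336, 21.807, 74.336, -0, 83.858, -12.336], TCP at [0.142, -0.531, 0.256] pointing down, gripper open.
Joint ranges: [-178.18, 178.18], [-50.72, 133.34], [12.68, 142.11], [-81.47, 261.47], [9.98, 163.14], [-165.26, 165.26]. Speed limits (degrees/s): [136.94, 136.94, 180, 180, 180, 180].

### API

Orientations are given as a 3x3 rotation matrix whose columns are the frame's x, y, z axes.
In Python, from rig import telemetry, optics, env gives the robot as it stands.
- The arm moves only by the tool send_rows, never from a script. Its argument "deltas" is a list that holds one entry, the list of rows, each a list of 7 numbers: the shift along the tool's x, y, z in m, then the turn, a rotation vector about the tool's x, y, z in rad, then the opening, from -1 (shut) to 1 (fully open), so that 0 is half open. In form: [[[x, y, z, ax, ay, az, grip], ...]]. A call has 1 to 12 rows; each row shifts and turns the commanded pose from where the row before left it, along the tool's axes as they then stand; what a row does not reach is not made up. A row lasts 1/8 s, in which the tool goes at most 62.5 mm and 10.7 degrees, less where a joint would pass 70% of its speed; a pose out of reach is approached as far as the arm can. A call is refused whole if a number of a shift passes 0.0625 or a number of a turn 0.188, either way. A call with a gripper value outside its range is refused whole. The fingers move at their own pace and stop on an object; "squeeze" is the grip in N (left out, the last holds). Time passes only in rows, so rows that do not move let the fingers close. It gives the time, the measured TCP pose, the force, the opening and the grip force at its end, in the units of the state.
- telemetry.observe(): the state, without advancing time (a new reading comes with each control period).
- optics.get_image(name): name is "scene" or "top" or "wrist"; returns a dict with "image" (384x512x3 uint8, red, green, blue), "range_z" (384x512 float32, m along the optical axis (not along the pixel's ray), 0 where there is no reading), "K" (3x3 intrinsics, pixels), "rvec" (rotation vector, rad) and "tvec" (3), from world to camera coordinates, as OpenCV has them; the wrist camera has in their place "hand_eye" (4x4, takes a point from camera to tool coordinates, whose origin is the TCP and whose axes are the flange's). Camera axes: x right, y down, z forward; pixel columns grow to the right and rows downward; lengths in m; the calibration is good to about 2 mm. A picture is of the moment at which its call begins: read the wrist's pose just before it.
- env.close_job(): hands the job in; it is judged then, once.
The state is a dict: "time_s": time; "q": joint angles; "qvel": joint speeds; "joint_efforts": joint torques, N m; "position": TCP position; "tool_rot": TCP orientation; "ft_force": force on the tool from outside, world axes, zero at the start; "wrist_torque": the same for the moment, N m; "grip_width": finger opening in m; "gripper_force": force on a finger pad.
Only numpy, scipy, OpenCV 4.12 (cv2) and the standard library are available. Lean on these libraries where they do the work, as an engineer would, in place of code of your own. Each camera call takes 0.05 s, during which the arm holds its last target. There are 200 camera calls.

### The job

Slide the holder's movable jaw shut until it presses the brass pot firmly into the V-shaped jaw opposite and leave it shut. Then pick up the brass lid by its knob, set its plug in the pot's mouth and press straight down until it snaps and the lid sits flush on the rim; there is glue in the joint, so keep pressing the lid down firmly and finish while still holding that push. Leave the green glass, the pencil pot and the sorting tray where they are.

Things in the scene. Friction and masses are not known exactly. Their poses are not given: they have to be found in the camera images.
- holder: Clamping holder fixed to the bench: dark steel plate 110 x 270 x 12 mm. Origin on the bench surface under the pot's axis once the pot is fully in the V; local y is the slide direction, from the V jaw to the movable jaw; z up. Plate spans local y -80 to +190 mm. V jaw: aluminium, top 30 mm above the bench, two upright faces at 45 degrees, each 30 mm from the local z axis, opening toward +y.
- jaw: Movable jaw, aluminium block 60 mm wide (x), 62 mm long (y), top 30 mm above the bench. Origin at the foot of its flat clamping face (facing local -y, to the pot), 12 mm above the bench; axes as the holder's. Slides along the holder's y only, takes 3 N to move (5 N with the pot), stays where left. Starts 40 to 70 mm from shut; with the pot clamped its origin is at y = +30 mm of the holder.
- jaw_post (a point): Centre of the grip part of the upright steel post on the movable jaw: round, 20 mm diameter, from 30 to 62 mm above the bench; this point is 50 mm above the bench. Grasp it across the slide direction or push it from behind.
- pot: Brass round pot, 60 mm diameter, 40 mm high, about 0.6 kg, standing loose on the holder's plate between the jaws, at first 6 to 28 mm from its place in the V. Origin at the centre of its underside; z up. Its open mouth is 52 mm wide and 20 mm deep, with four small rounded spring catches (5 mm below the rim) that stand in to a 43 mm circle.
- pot_rim (a point): Centre of the pot's upper rim, 40 mm above the pot's underside (52 mm above the bench).
- lid: Loose brass lid, round about z, about 0.1 kg, standing on its plug on the bench. Origin at the centre of the plug's underside, z up. Plug: 31 mm wide at the bottom, flaring to a 48 mm ridge 7 to 8 mm up, then a 42 mm waist up to the flange; flange 58 mm diameter, from 19 to 24 mm up; cylindrical knob 18 mm diameter from 24 to 48 mm up.
- lid_seat (a point): Centre of the underside of the lid's flange, 19 mm above the lid's origin; it meets point pot_rim when the lid is home. The plug meets the catches with the flange about 11 mm above the rim; about 8 to 10 N of push rides it over the catches, then the force drops and the flange lands on the rim.
- lid_knob (a point): Centre of the lid's knob, 37 mm above the lid's origin (the knob's top is 11 mm higher).
- votive: Bystander: green glass tealight cup, 60 mm diameter, 45 mm high, origin at the centre of its underside. It and the lid may have swapped places.
- pencil_pot: Bystander: black pot with pencils, 72 mm diameter, 95 mm high (pencils to 165 mm), origin at the centre of its underside.
- sorting_tray: Bystander: pale green compartment tray 160 x 120 x 35 mm, origin at the centre of its underside.
There are look-alikes about, which are no part of the job. What is shaped like the lid but red is not meant.

How it is judged:
By the outcome, as a careful person would: the job done as asked, in the order asked, and still so for the second after the job is handed in, while the arm keeps its last pose, push and grip.
It also fails if it takes over 54 s, if anything falls off the work surface, if the arm or the gripper's body presses on something with over 40 N, if the wrist force passes 120 N, or if a joint passes its speed limit or range.

## Working session

There is one attempt and no reset: what is moved stays moved. The work goes in short steps, Python scripts to look and compute and a tool call to move; the robot and the scene stay as the last step left them, time stands still between calls to the robot, and variables do not carry over. Pictures are saved under pics/ and viewed, at most 10 in all, crops included, and the job is handed in when it is done.

Besides the shell and the picture viewer there is one more tool, called after "Call:" as a command line: name --argument value ..., lists and objects as JSON in quotes. send_rows: Moves the arm, as the interface text tells. Its arguments: {"type":"object","properties":{"deltas":{"type":"array"},"squeeze":{"type":"number"}},"required":["deltas"]}

```bash
mkdir -p pics; ls; cat > h.py <<'E'
import numpy as np, cv2
from rig import telemetry, optics, env
def cloud(name):
    s=telemetry.observe(); d=optics.get_image(name); Z=d["range_z"].astype(float); K=d["K"]
    v,u=np.mgrid[:Z.shape[0],:Z.shape[1]]
    P=np.stack([(u-K[0][2])*Z/K[0][0],(v-K[1][2])*Z/K[1][1],Z],-1)
    if "hand_eye" in d:
        H=np.array(d["hand_eye"]); R=np.array(s["tool_rot"]).reshape(3,3)
        W=(P@H[:3,:3].T+H[:3,3])@R.T+np.array(s["position"])
    else:
        R=cv2.Rodrigues(np.array(d["rvec"],float))[0]; W=(P-np.array(d["tvec"]).ravel())@R
    W[Z<=0]=np.nan
    return d["image"],W,s
def save(n,im): cv2.imwrite("pics/"+n,im[:,:,::-1])
E
python3 - <<'E'
from h import *
im,W,s=cloud("top"); save("top.png",im); np.save("top.npy",W); 
im2,W2,s=cloud("scene"); save("scene.png",im2); np.save("scene.npy",W2)
print(s["time_s"],s["ft_force"],s["tool_rot"],s["grip_width"])
E
```

```text
pics
0.05 [-0.14042674 -0.55041813 -0.44752044] [[ 9.65917004e-01  2.58851960e-01 -7.08163339e-05]
 [ 2.58851793e-01 -9.65915989e-01  1.43194264e-03]
 [ 3.02258530e-04 -1.40146868e-03 -9.99998972e-01]] 0.08539122081104454
```

View pics/top.png

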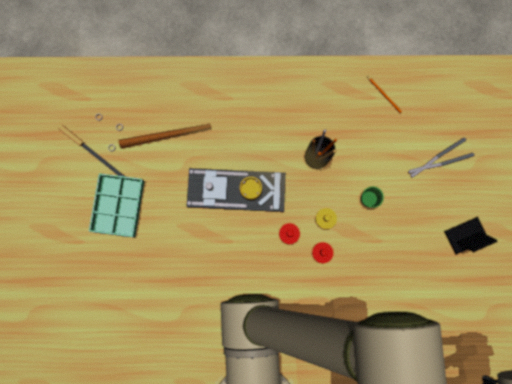

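View pics/scene.png

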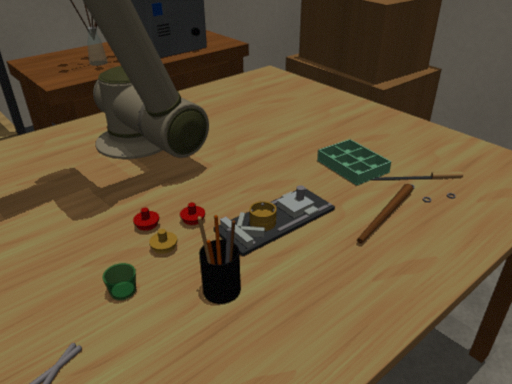

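The top view shows the holder at cols 187–285, with its post at (209,187), the pot at (251,188) and the V on the right. The brass lid is at (326,219), with red look-alikes at (289,234) and (322,253).

```bash
python3 - <<'E'
from h import *
W=np.load("top.npy")
im=cv2.imread("pics/top.png")[:,:,::-1].astype(int)
for n,(u,v) in dict(post=(209,187),pot=(251,188),lid=(326,219),r1=(289,234),r2=(322,253),vot=(372,198),bench=(300,200)).items(): print(n,W[v,u].round(4))
sub=W[160:220,180:292].reshape(-1,3); 
pl=sub[(sub[:,2]>.006)&(np.isfinite(sub[:,2]))]
r=cv2.minAreaRect((pl[:,:2]*1000).astype(np.float32)); print("holder",r); print(cv2.boxPoints(r))
def c(name,u,v,lo,hi,r=16):
    p=W[v-r:v+r,u-r:u+r].reshape(-1,3); p=p[(p[:,2]>lo)&(p[:,2]<hi)]
    print(name,len(p),((p.min(0)+p.max(0))/2).round(4) if len(p) else 0,p.mean(0).round(4) if len(p) else 0, np.ptp(p,axis=0).round(3) if len(p) else 0)
c("post",209,187,.05,.07,10);c("pot",251,188,.044,.06,14);c("knob",326,219,.035,.06,12);c("flange",326,219,.015,.06,14)
E
```

```text
post [0.5792 0.1182 0.0614]
pot [0.5805 0.0065 0.0333]
lid [ 0.4938 -0.1918  0.0512]
r1 [ 0.4547 -0.0935  0.0467]
r2 [ 0.4046 -0.1794  0.0469]
vot [ 0.556  -0.3286  0.0037]
bench [ 0.5503 -0.1285  0.0097]
holder ((581.5447387695312, 47.34614562988281), (306.02227783203125, 165.3899383544922), 89.97111511230469)
[[ 498.77264  -105.62329 ]
 [ 664.16254  -105.706665]
 [ 664.31683   200.31558 ]
 [ 498.92694   200.39896 ]]
post 47 [0.584  0.1195 0.0589] [0.5836 0.1187 0.0615] [0.017 0.019 0.014]
pot 124 [0.5805 0.0078 0.0513] [0.5808 0.0077 0.0513] [0.06  0.056 0.014]
knob 40 [ 0.4994 -0.1958  0.0476] [ 0.4992 -0.1958  0.048 ] [0.016 0.016 0.016]
flange 358 [ 0.4991 -0.1962  0.0374] [ 0.4992 -0.1962  0.0271] [0.055 0.055 0.037]
```

Call:
send_rows --deltas '[[[0.04, -0.033, 0, 0, 0, 0, 1], [0.04, -0.033, 0, 0, 0, 0, 1], [0.04, -0.033, 0, 0, 0, 0, 1], [0.04, -0.033, 0, 0, 0, 0, 1], [0.04, -0.033, 0, 0, 0, 0, 1], [0.04, -0.033, 0, 0, 0, 0, 1], [0.04, -0.033, 0, 0, 0, 0, 1], [0.04, -0.033, 0, 0, 0, 0, 1], [0.04, -0.033, 0, 0, 0, 0, 1], [0.04, -0.033, 0, 0, 0, 0, 1], [0.04, -0.033, 0, 0, 0, 0, 1], [0.04, -0.033, 0, 0, 0, 0, 1]]]'

```text
time_s: 1.6
position: [0.5042, -0.0229, 0.2561]
tool_rot: [[0.966, 0.259, -0.0], [0.259, -0.966, 0.0], [-0.0, -0.0, -1.0]]
ft_force: [0.6, -1.6, -0.3]
grip_width: 0.0856
gripper_force: 0.0
```

```bash
python3 - <<'E'
from h import *
s=telemetry.observe(); print(s["time_s"],s["position"],np.array(s["tool_rot"]).round(3).tolist(),np.array(s["q"]).round(1))
im=cv2.imread("pics/top.png"); g=im[150:230,175:300].max(2)
m=(g<90).astype(np.uint8); m[:, :0]=0
n,l,st,_=cv2.connectedComponentsWithStats(m); i=1+np.argmax(st[1:,4])
p=np.argwhere(l==i)[:,::-1].astype(np.float32)+[175,150]
r=cv2.minAreaRect(p.astype(np.float32)); b=cv2.boxPoints(r); print(r,b)
# project box to z=.012 using local plane from cloud calibration
d=optics.get_image("top"); K=np.array(d["K"]); R=cv2.Rodrigues(np.array(d["rvec"],float))[0]; t=np.array(d["tvec"]).ravel(); C=-R.T@t
for q in b:
    ray=R.T@np.linalg.inv(K)@[q[0],q[1],1]; print((C+ray*(.012-C[2])/ray[2]).round(4))
E
```

```text
1.6 [ 0.50420181 -0.02285938  0.25612826] [[0.966, 0.259, -0.0], [0.259, -0.966, 0.0], [-0.0, -0.0, -1.0]] [-16.1  17.3  81.3  -0.   81.4  58.9]
((236.22787475585938, 192.3065643310547), (94.9265365600586, 32.751827239990234), 2.935673475265503) [[187.9882  206.23016]
 [189.66557 173.52133]
 [284.46753 178.38297]
 [282.79016 211.0918 ]]
[0.5339 0.1796 0.012 ]
[0.6253 0.1764 0.012 ]
[ 0.6106 -0.0865  0.012 ]
[ 0.5195 -0.0805  0.012 ]
```

Call:
send_rows --deltas '[[[0.038, -0.039, 0, 0, 0, 0, 1], [0.038, -0.038, 0, 0, 0, 0, 1], [0.037, -0.039, 0, 0, 0, 0, 1], [0, 0, 0.01, 0, 0, -0.18, 1], [0, 0, 0.01, 0, 0, -0.18, 1], [0, 0, 0.01, 0, 0, -0.18, 1], [0, 0, 0.01, 0, 0, -0.18, 1], [0, 0, 0.01, 0, 0, -0.18, 1], [0, 0, 0, 0, 0, -0.18, 1], [0, 0, 0, 0, 0, -0.17, 1], [0, 0, 0, 0, 0, 0, 1]]]'

```text
time_s: 3.02
position: [0.5825, 0.1167, 0.206]
tool_rot: [[0.061, 0.998, -0.001], [0.998, -0.061, 0.0], [-0.0, -0.001, -1.0]]
ft_force: [-0.5, 1.2, 0.1]
grip_width: 0.0853
gripper_force: 0.0
```

```bash
python3 - <<'E'
from h import *
im,W,s=cloud("wrist"); save("w1.png",im); np.save("w1.npy",W); print(s["position"],np.array(s["tool_rot"]).round(3).tolist())
def c(name,lo,hi,x0,x1,y0,y1):
    p=W.reshape(-1,3); p=p[(p[:,2]>lo)&(p[:,2]<hi)&(p[:,0]>x0)&(p[:,0]<x1)&(p[:,1]>y0)&(p[:,1]<y1)]
    if len(p)<5: print(name,len(p));return
    (cx,cy),r=cv2.minEnclosingCircle((p[:,:2]*1000).astype(np.float32))
    print(name,len(p),p.mean(0).round(4),cx,cy,r)
c("post",.05,.07,.55,.62,.09,.15);c("pot",.045,.06,.53,.63,-.04,.05)
E
```

```text
[0.58249414 0.11673583 0.20598615] [[0.061, 0.998, -0.001], [0.998, -0.061, 0.0], [-0.0, -0.001, -1.0]]
post 358 [0.5804 0.1216 0.0611] 580.2371215820312 120.22333526611328 10.029804229736328
pot 852 [0.5761 0.009  0.0503] 576.3350219726562 8.560591697692871 30.398962020874023
```

View pics/w1.png

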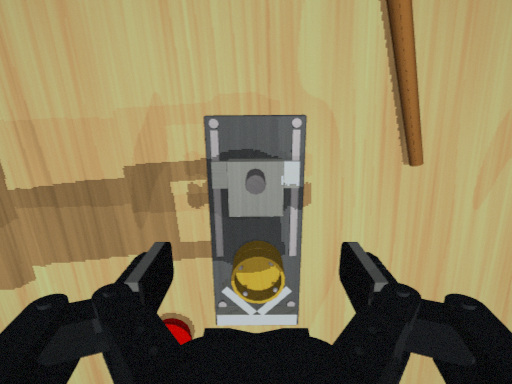

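Call:
send_rows --deltas '[[[0.004, -0.0025, 0.04, 0, 0, 0, 0.3], [0, 0, 0.04, 0, 0, 0, 0.3], [0, 0, 0.04, 0, 0, 0, 0.2], [0, 0, 0.028, 0, 0, 0, 0], [0, 0, 0, 0, 0, 0, -0.6], [0, 0, 0, 0, 0, 0, -1], [0, 0, 0, 0, 0, 0, -1], [0, 0, 0, 0, 0, 0, -1]]]' --squeeze 40

```text
time_s: 4.08
position: [0.5816, 0.1208, 0.0585]
tool_rot: [[0.061, 0.998, 0.003], [0.998, -0.061, 0.0], [0.0, 0.003, -1.0]]
ft_force: [9.6, 0.3, -15.4]
grip_width: 0.0186
gripper_force: 40.5
```

Call:
send_rows --deltas '[[[0, 0.001, 0, 0, 0, 0, -1], [0, 0, 0, 0, 0, 0, -1], [-0.008, 0, 0, 0, 0, 0, -1], [-0.008, 0, 0, 0, 0, 0, -1], [-0.008, 0, 0, 0, 0, 0, -1], [-0.008, 0, 0, 0, 0, 0, -1], [-0.004, 0, 0, 0, 0, 0, -1], [0, 0, 0, 0, 0, 0, -1]]]'

```text
time_s: 5.08
position: [0.5798, 0.0847, 0.0584]
tool_rot: [[0.06, 0.998, 0.001], [0.998, -0.06, 0.0], [0.0, 0.001, -1.0]]
ft_force: [6.3, -1.6, -14.6]
grip_width: 0.0187
gripper_force: 40.7
```

Call:
send_rows --deltas '[[[-0.006, 0, 0, 0, 0, 0, -1], [-0.006, 0, 0, 0, 0, 0, -1], [-0.006, 0, 0, 0, 0, 0, -1], [-0.003, 0, 0, 0, 0, 0, -1], [0, 0, 0, 0, 0, 0, -1]]]'

```text
time_s: 5.7
position: [0.5789, 0.0681, 0.0585]
tool_rot: [[0.06, 0.998, 0.003], [0.998, -0.06, 0.007], [0.008, 0.003, -1.0]]
ft_force: [10.9, 23.8, -16.3]
grip_width: 0.0189
gripper_force: 40.5
```

```bash
python3 - <<'E'
from h import *
im,W,s=cloud("wrist"); save("w2.png",im); np.save("w2.npy",W); print(s["position"],s["ft_force"])
E
```

```text
[0.57888784 0.06813775 0.05851383] [ 10.94707069  23.83346773 -16.30344891]
```

View pics/w2.png

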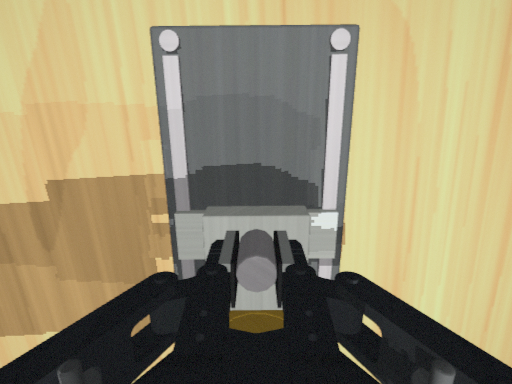

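The jaw touches the pot at (256,318). I'll check its distance to the plate's end, which should be 98 mm if it is shut.

```bash
python3 - <<'E'
from h import *
W=np.load("w2.npy")
for u in (240,256,275):
    print([ (v,W[v,u].round(4).tolist()) for v in (24,27,29,32,36,200,204,207,209,212,216)])
d=optics.get_image("wrist");K=np.array(d["K"]);H=np.array(d["hand_eye"]);s=telemetry.observe();R=np.array(s["tool_rot"]);p=np.array(s["position"])
C=R@H[:3,3]+p
def pr(u,v,z):
    r=R@H[:3,:3]@np.linalg.inv(K)@[u,v,1]; return (C+r*(z-C[2])/r[2]).round(4)
print(pr(152,28,.012),pr(356,26,.012),pr(204,208,.03),pr(310,207,.03))
E
```

```text
[(24, [0.5763, 0.1868, -0.0007]), (27, [0.5765, 0.1821, 0.0117]), (29, [0.5765, 0.1813, 0.0114]), (32, [0.5764, 0.1796, 0.0126]), (36, [0.5763, 0.1777, 0.0129]), (200, [0.5695, 0.089, 0.013]), (204, [0.5692, 0.0858, 0.0112]), (207, [0.5695, 0.0857, 0.0165]), (209, [0.5696, 0.0854, 0.0193]), (212, [0.5699, 0.0856, 0.0249]), (216, [0.5702, 0.0854, 0.031])]
[(24, [0.5851, 0.1861, -0.0002]), (27, [0.5848, 0.1816, 0.012]), (29, [0.5848, 0.181, 0.0105]), (32, [0.5847, 0.1792, 0.0123]), (36, [0.5846, 0.1777, 0.0107]), (200, [0.5792, 0.0879, 0.0113]), (204, [0.579, 0.0856, 0.0123]), (207, [0.5789, 0.0846, 0.0149]), (209, [0.5789, 0.0846, 0.0186]), (212, [0.5789, 0.0848, 0.0244]), (216, [0.5789, 0.084, 0.0286])]
[(24, [0.5955, 0.1853, 0.0006]), (27, [0.5946, 0.1811, 0.0118]), (29, [0.5946, 0.1803, 0.0111]), (32, [0.5945, 0.1786, 0.0124]), (36, [0.5944, 0.1769, 0.0119]), (200, [0.5907, 0.0872, 0.0115]), (204, [0.5906, 0.0849, 0.0124]), (207, [0.5903, 0.0843, 0.0161]), (209, [0.5901, 0.0843, 0.0196]), (212, [0.5897, 0.0844, 0.025]), (216, [0.5894, 0.0834, 0.0287])]
[0.5311 0.1843 0.012 ] [0.6363 0.179  0.012 ] [0.5508 0.0909 0.03  ] [0.6086 0.088  0.03  ]
```

Call:
send_rows --deltas '[[[-0.002, 0, 0, 0, 0, 0, -1], [-0.001, 0, 0, 0, 0, 0, -1], [0, 0, 0, 0, 0, 0, -1]]]'

```text
time_s: 6.18
position: [0.5788, 0.0679, 0.0585]
tool_rot: [[0.06, 0.998, 0.004], [0.998, -0.06, 0.012], [0.012, 0.003, -1.0]]
ft_force: [13.3, 41.1, -14.9]
grip_width: 0.0189
gripper_force: 40.5
```

Call:
send_rows --deltas '[[[0.005, 0, 0, 0, 0, 0, -1], [0, 0, 0, 0, 0, 0, -0.3], [0, 0, 0, 0, 0, 0, 0.2], [0, 0, 0, 0, 0, 0, 0.2], [0, 0, -0.02, 0, 0, 0, 0.2], [0, 0, -0.05, 0, 0, 0, 0.2], [0, 0, -0.05, 0, 0, 0, 0.2], [0, 0, -0.03, 0, 0, 0, 0.2], [0, 0, 0, 0, 0, 0, 0.2]]]'

```text
time_s: 7.3
position: [0.5787, 0.0657, 0.2109]
tool_rot: [[0.059, 0.998, 0.005], [0.998, -0.059, -0.0], [-0.0, 0.005, -1.0]]
ft_force: [0.0, 0.5, 0.6]
grip_width: 0.0513
gripper_force: 0.0
```

```bash
python3 - <<'E'
from h import *
im,W,s=cloud("wrist"); save("w3.png",im); print(s["time_s"],s["position"],s["ft_force"],np.array(s["q"]).round(1))
def c(name,lo,hi,x0,x1,y0,y1):
    p=W.reshape(-1,3); p=p[(p[:,2]>lo)&(p[:,2]<hi)&(p[:,0]>x0)&(p[:,0]<x1)&(p[:,1]>y0)&(p[:,1]<y1)]
    if len(p)<5: print(name,len(p));return
    (cx,cy),r=cv2.minEnclosingCircle((p[:,:2]*1000).astype(np.float32))
    print(name,len(p),p.mean(0).round(4),cx,cy,r)
c("post",.05,.07,.55,.62,.05,.1);c("pot",.045,.06,.53,.63,-.06,.035)
E
```

```text
7.3 [0.57874227 0.06565183 0.21093568] [0.02807868 0.45332474 0.56299965] [-5.2 26.9 73.6 -0.  79.2 -1.8]
post 347 [0.5776 0.0696 0.061 ] 577.6143798828125 68.43646240234375 10.032416343688965
pot 828 [ 0.5736 -0.0061  0.0505] 573.70849609375 -6.423100471496582 30.072717666625977
```

View pics/w3.png

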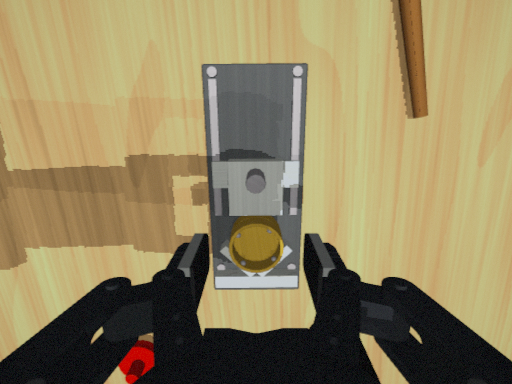

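Call:
send_rows --deltas '[[[-0.0335, -0.0083, 0, 0, 0, 0, 0.2], [-0.0335, -0.0083, 0, 0, 0, 0, 0.2], [-0.0335, -0.0083, 0, 0, 0, 0, 0.2], [-0.0335, -0.0083, 0, 0, 0, 0, 0.2], [-0.033, -0.0083, 0, 0, 0, 0, 0.2], [-0.033, -0.0083, 0, 0, 0, 0, 0.2], [-0.033, -0.0083, 0, 0, 0, 0, 0.2], [-0.033, -0.0083, 0, 0, 0, 0, 0.2], [0, 0, 0.02, 0, 0, 0, 0.2], [0, 0, 0, 0, 0, 0, 0.2]]]'

```text
time_s: 8.6
position: [0.495, -0.1954, 0.1861]
tool_rot: [[0.06, 0.998, -0.004], [0.998, -0.06, 0.003], [0.003, -0.005, -1.0]]
ft_force: [0.1, 0.0, 0.3]
grip_width: 0.0514
gripper_force: 0.0
```

```bash
python3 - <<'E'
from h import *
im,W,s=cloud("wrist"); save("w4.png",im); print(s["time_s"],s["position"],np.array(s["tool_rot"]).round(4).tolist(),s["ft_force"])
def c(name,lo,hi,x0,x1,y0,y1):
    p=W.reshape(-1,3); p=p[(p[:,2]>lo)&(p[:,2]<hi)&(p[:,0]>x0)&(p[:,0]<x1)&(p[:,1]>y0)&(p[:,1]<y1)]
    if len(p)<5: print(name,len(p));return
    (cx,cy),r=cv2.minEnclosingCircle((p[:,:2]*1000).astype(np.float32))
    print(name,len(p),p.mean(0).round(4),cx,cy,r)
c("knob",.042,.06,.47,.53,-.225,-.165);c("flange",.02,.03,.46,.54,-.235,-.155)
E
```

```text
8.6 [ 0.49503203 -0.19539573  0.18611199] [[0.0599, 0.9982, -0.0044], [0.9982, -0.0599, 0.0031], [0.0028, -0.0046, -1.0]] [0.09567236 0.01006938 0.29979527]
knob 276 [ 0.495  -0.1951  0.0477] 494.965576171875 -195.90098571777344 8.879140853881836
flange 2111 [ 0.4951 -0.1944  0.024 ] 495.0208740234375 -196.0467529296875 28.97776985168457
```

View pics/w4.png

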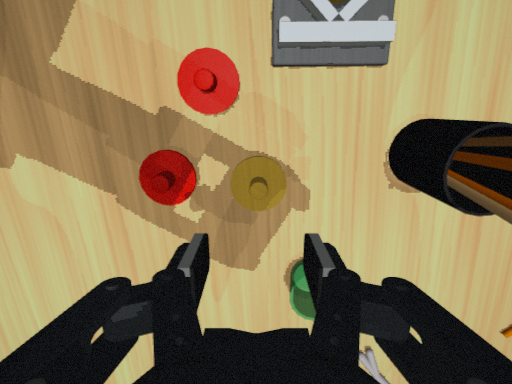

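The brass lid is at (258,183), directly under the TCP, with the red ones at the left and the pencil pot at the right. Going down to the knob.

Call:
send_rows --deltas '[[[0, 0, 0.04, 0, 0, 0, 0.2], [0, 0, 0.04, 0, 0, 0, 0.2], [0, 0, 0.035, 0, 0, 0, 0.1], [0, 0, 0.0195, 0, 0, 0, 0], [0, 0, 0, 0, 0, 0, -0.5], [0, 0, 0, 0, 0, 0, -1], [0, 0, 0, 0, 0, 0, -1], [0, 0, 0, 0, 0, 0, -1]]]' --squeeze 60

```text
time_s: 9.65
position: [0.4964, -0.1957, 0.0544]
tool_rot: [[0.059, 0.998, 0.001], [0.998, -0.059, -0.001], [-0.001, 0.001, -1.0]]
ft_force: [-0.2, -0.9, -1.0]
grip_width: 0.0157
gripper_force: 58.5
```

Call:
send_rows --deltas '[[[0, 0, 0, 0, 0, 0, -1], [0, 0, -0.02, 0, 0, 0, -1], [0, 0, -0.04, 0, 0, 0, -1], [0, 0, -0.04, 0, 0, 0, -1], [0, 0, 0, 0, 0, 0, -1]]]' --squeeze 90

```text
time_s: 10.28
position: [0.4971, -0.1962, 0.1565]
tool_rot: [[0.059, 0.998, 0.005], [0.998, -0.059, -0.003], [-0.003, 0.005, -1.0]]
ft_force: [0.5, 0.3, -0.8]
grip_width: 0.0143
gripper_force: 88.0
```

```bash
python3 - <<'E'
from h import *
im,W,s=cloud("wrist"); save("w5.png",im); print(s["time_s"],s["position"],np.array(s["tool_rot"]).round(4).tolist(),s["ft_force"])
R=np.array(s["tool_rot"]);T=(W-np.array(s["position"]))@R
m=(np.abs(T[...,0])<.045)&(np.abs(T[...,1])<.05)&(T[...,2]>.0)&(T[...,2]<.06)
ys=(im[...,0]>1.6*im[...,2])&m
p=T[ys]; print(len(p),p.min(0).round(4),p.max(0).round(4),np.median(p,0).round(4))
E
```

```text
10.275 [ 0.49705686 -0.19621661  0.15647838] [[0.0589, 0.9983, 0.0048], [0.9983, -0.0589, -0.0033], [-0.003, 0.005, -1.0]] [ 0.46657005  0.28654848 -0.82122865]
5115 [-0.0301 -0.0299  0.0001] [0.0282 0.0275 0.0363] [ 0.0085 -0.0011  0.0302]
```

View pics/w5.png

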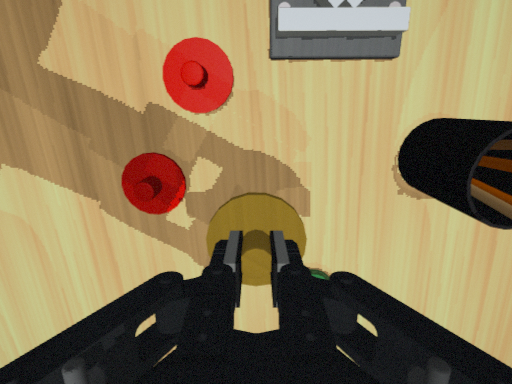

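Call:
send_rows --deltas '[[[0.03, 0.005, 0, 0, 0, 0, -1], [0.03, 0.01, 0, 0, 0, 0, -1], [0.03, 0.0116, 0, 0, 0, 0, -1], [0.03, 0.015, 0, 0, 0, 0, -1], [0.03, 0.015, 0, 0, 0, 0, -1], [0.025, 0.006, 0, 0, 0, 0, -1], [0.0188, 0.004, 0, 0, 0, 0, -1], [0, 0, 0, 0, 0, 0, -1], [0, 0, 0.02, 0, 0, 0, -1], [0, 0, 0.015, 0, 0, 0, -1], [0, 0, 0, 0, 0, 0, -1], [0, 0, 0, 0, 0, 0, -1]]]'

```text
time_s: 11.82
position: [0.5743, -0.0065, 0.1192]
tool_rot: [[0.059, 0.998, 0.001], [0.998, -0.059, -0.0], [-0.0, 0.001, -1.0]]
ft_force: [0.1, 0.4, -0.6]
grip_width: 0.0143
gripper_force: 88.1
```

```bash
python3 - <<'E'
from h import *
im,W,s=cloud("scene"); save("s2.png",cv2.resize(im[120:280,180:360],None,fx=4,fy=3.7,interpolation=cv2.INTER_CUBIC)[:590]); print(s["time_s"],s["position"],np.array(s["tool_rot"]).round(4).tolist(),s["ft_force"])
E
```

```text
11.825 [ 0.5742684  -0.006515    0.11923353] [[0.0594, 0.9982, 0.0006], [0.9982, -0.0594, -0.0002], [-0.0001, 0.0006, -1.0]] [ 0.06431063  0.40147546 -0.58197244]
```

View pics/s2.png

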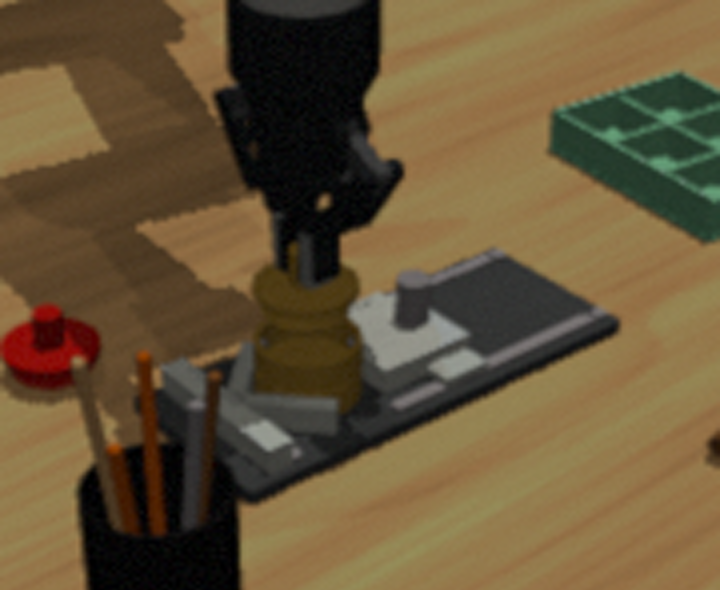

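The lid hangs centred over the clamped pot (both about cols 254–361). Lowering onto the catches.

Call:
send_rows --deltas '[[[0, 0, 0.01, 0, 0, 0, -1], [0, 0, 0.008, 0, 0, 0, -1], [0, 0, 0.003, 0, 0, 0, -1], [0, 0, 0.002, 0, 0, 0, -1], [0, 0, 0, 0, 0, 0, -1]]]' --squeeze 110

```text
time_s: 12.5
position: [0.5746, -0.0062, 0.0963]
tool_rot: [[0.059, 0.998, 0.002], [0.998, -0.059, -0.0], [-0.0, 0.002, -1.0]]
ft_force: [0.5, 0.3, 3.3]
grip_width: 0.0138
gripper_force: 108.5
```

Contact at the catches, with only small lateral force. Pressing on.

Call:
send_rows --deltas '[[[0, 0, 0.002, 0, 0, 0, -1], [0, 0, 0.002, 0, 0, 0, -1], [0, 0, 0.002, 0, 0, 0, -1], [0, 0, 0.002, 0, 0, 0, -1], [0, 0, 0, 0, 0, 0, -1]]]'

```text
time_s: 13.12
position: [0.574, -0.0061, 0.0877]
tool_rot: [[0.059, 0.998, -0.0], [0.998, -0.059, 0.0], [0.0, -0.0, -1.0]]
ft_force: [1.2, -0.5, -0.9]
grip_width: 0.0141
gripper_force: 108.5
```

Call:
send_rows --deltas '[[[0, 0, 0.001, 0, 0, 0, -1], [0, 0, 0.001, 0, 0, 0, -1], [0, 0, 0.001, 0, 0, 0, -1], [0, 0, 0.001, 0, 0, 0, -1], [0, 0, 0, 0, 0, 0, -1]]]'

```text
time_s: 13.75
position: [0.5742, -0.0061, 0.0874]
tool_rot: [[0.059, 0.998, 0.003], [0.998, -0.059, -0.001], [-0.001, 0.003, -1.0]]
ft_force: [-9.7, 1.3, 31.1]
grip_width: 0.0141
gripper_force: 112.0
```

Call:
send_rows --deltas '[[[0, -0.001, 0, 0, 0, 0, -1], [0, 0, 0, 0, 0, 0, -1], [0, 0, 0, 0, 0, 0, -1], [0, 0, 0, 0, 0, 0, -1], [0, 0, 0, 0, 0, 0, -1], [0, 0, 0, 0, 0, 0, -1]]]'

```text
time_s: 14.5
position: [0.5741, -0.0061, 0.0874]
tool_rot: [[0.059, 0.998, 0.005], [0.998, -0.059, -0.001], [-0.001, 0.005, -1.0]]
ft_force: [-5.2, 2.7, 27.7]
grip_width: 0.0143
gripper_force: 111.6
```

```bash
python3 - <<'E'
from h import *
im,W,s=cloud("wrist"); print(s["time_s"],s["position"],s["ft_force"])
p=W.reshape(-1,3); r=np.hypot(p[:,0]-.574,p[:,1]+.0065)
m=(r>.014)&(r<.027)&(p[:,2]>.03)&(p[:,2]<.07); q=p[m]
A=np.c_[q[:,:2]-[.574,-.0065],np.ones(len(q))]; print(len(q),np.median(q[:,2]),np.percentile(q[:,2],[10,90]),np.linalg.lstsq(A,q[:,2],rcond=None)[0])
j=p[(p[:,2]>.05)&(p[:,2]<.07)&(p[:,0]>.55)&(p[:,0]<.61)&(p[:,1]>.05)&(p[:,1]<.1)]; print("post",len(j),j.mean(0))
im,W,s=cloud("scene"); save("s3.png",cv2.resize(im[120:280,180:360],None,fx=4,fy=3.6,interpolation=cv2.INTER_CUBIC))
E
```

```text
14.5 [ 0.57408722 -0.00608705  0.08737368] [-5.249542    2.6712573  27.69010396]
2695 0.05700675357853187 [0.05624985 0.05784417] [-0.00484373 -0.00225443  0.05735243]
post 1327 [0.57772267 0.06835352 0.06186341]
```

View pics/s3.png

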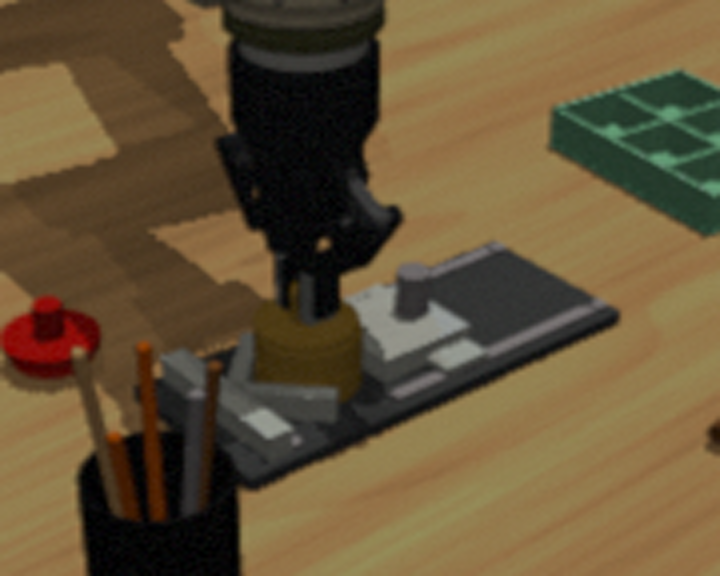

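The lid sits flush: its flange top is level at 57 mm, as expected. The jaw is still shut and the arm is holding a push of about 28 N.

```bash
python3 -c "
from rig import env; print(env.close_job())"
```

```text
the job is handed in; nothing more can be done
None
```

The job is handed in at about 14.6 s: the jaw is shut with the pot in the V, and the brass lid is snapped flush on the rim, with the arm still pressing down at about 28 N.

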